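# Turn the microscope lamp house over beneath the low reagent shelf

## Robot

A 6-joint arm with a two-finger parallel gripper is mounted at the origin on the work surface. World frame = base frame: x ahead of the robot, y to its left, z up, the work surface at z = 0. Lengths are in m, angles in rad, forces in N, time in s.
With the tool pointing down it reaches from about 0.35 to 0.775 m from the base axis. Payload 5.5 kg.
Tool frame: the origin (TCP) lies between the finger pads; the fingertips stand 22 mm ahead of it and the grasp point (between the pads) lies 3 mm ahead of it; z points along the fingers, y is the line along which they close (so a half turn about z gives the same grasp; the last joint's range is limited). The gripper opens to 85 mm and grips with 20 to 120 N. Pads are 22 mm wide; open, the fingers measure 114 mm over their backs; the gripper's body (76 mm by 85 mm) begins 54 mm behind the grasp point. The pads swing forward as they close: fully open they stand 13 mm farther back than shut.
Start: joints at [-1.343, 0.313, 0.046, 1.304, 0, 1.431], TCP at [0.207, -0.537, 0.253] pointing down, gripper open.
Joint ranges: [-2.76, 2.76], [-0.86, 1.69], [-1.03, 1.26], [-2.2, 2.34], [-1.47, 1.5], [-3.14, 3.14]. Speed limits (rad/s): [2.57, 2.57, 3.14, 3.14, 3.14, 3.14].

## Interface

Orientations are given as a unit quaternion [w, x, y, z].
In Python, from workcell import env gives the robot as it stands.
- The arm moves only by the tool nudge_tcp, called after "Call:" in YAML: its name, and indented under it one key for each argument. Schema: {"type":"object","properties":{"steps":{"type":"object","properties":{"moves":{"type":"array","items":{"type":"array","items":{"type":"number"},"minItems":6,"maxItems":6},"minItems":1,"maxItems":8}},"additionalProperties":false,"required":["moves"]},"finger_gap":{"type":"number"},"clamp_n":{"type":"number"},"only":{"type":"string"},"quiet":{"type":"boolean"},"lines":{"type":"string"}},"required":["steps"],"additionalProperties":false}. steps is an object whose key "moves" holds a list of rows, 1 to 8 of them, each of 6 numbers: dx, dy, dz in m, then a rotation vector rx, ry, rz in rad; each row is the pose to reach, as a shift and turn from the pose commanded when the call began, along the tool's axes at that moment; what a row does not reach only later rows make up. A row lasts 1/8 s, in which the tool goes at most 0.0625 m and 0.188 rad, less where a joint would pass 70% of its speed; a pose out of reach is approached as far as the arm can. finger_gap is the finger opening in m, set as the call begins (left out keeps the last). The fingers move at their own pace and stop on an object; clamp_n is the grip in N (left out, the last holds). Time passes only in rows, so rows that do not move let the fingers close. The tool returns the time, the measured TCP pose, the force, the opening and the grip force at its end. only (a regular expression) keeps the lines of the reply that match it, lines (a string "A,B") keeps lines A to B, and quiet returns only ok. Input that does not fit is refused with a message, and nothing moves.
- env.get_state(): the state, without advancing time (a new reading comes with each control period).
- env.read_camera(name): name is "scene" or "top"; returns a dict with "image" (384x512x3 uint8, red, green, blue), "K" (3x3 intrinsics, pixels), "R" (3x3) and "t" (3): a world point X has camera coordinates R X + t. Camera axes: x right, y down, z forward; pixel columns grow to the right and rows downward; lengths in m; the calibration is good to about 2 mm. A picture is of the moment at which its call begins. There is no depth.
- env.hand_in(): hands the job in; it is judged then, once.
The state is a dict: "clock": time; "joint_pos": joint angles; "qvel": joint speeds; "tau": joint torques, N m; "tcp_pos": TCP position; "orientation": TCP orientation; "wrist_force": force on the tool from outside, world axes, zero at the start; "ft_torque": the same for the moment, N m; "finger_gap": finger opening in m; "grip_force": force on a finger pad.
Only numpy, scipy, OpenCV 4.12 (cv2) and the standard library are available. Lean on these libraries where they do the work, as an engineer would, in place of code of your own. Each camera call takes 0.05 s, during which the arm holds its last target. There are 200 camera calls.

## Task

The microscope's lamp house has been left upside down beneath the low glass shelf, lying on its cooling fins with its rubber feet in the air. Turn it right way up where it lies, so that it stands on its four feet with the fins on top and the round tube still pointing out at the front; do not pull it out from under the shelf. Treat it gently (no dropping or toppling), do not bump the shelf, and leave the slide box and the bottles where they are.

Things in the scene. Friction and masses are not known exactly. Their poses are not given: they have to be found in the camera images.
- lamp: LED lamp house: white box, 130 (x) x 80 (y) x 80 mm (z) overall, about 0.45 kg. Origin: its centre (weight centred about 10 mm nearer the tube), 40 mm high on fins, side or feet. +z face: cooling fins; -z face: four black feet at x +-50, y +-30. A bare round tube on the x axis, 34 mm diameter, runs from the -x end (x = -65) to x = -155 mm. Starts z down, tube to the robot.
- lamp_grip (a point): Point on the axis of the lamp house's tube, 68 mm out from the box's end face and 22 mm from the tube's free end, in front of the shelf: a good place to grip. A dark flange, 56 mm diameter and 6 mm thick, is at the tube's root. Axes as the lamp house's.
- shelf: Low fixed reagent shelf: glass deck with steel edges, 220 (x) x 580 mm (y), underside 145 mm and top 160 mm above the bench (end rails to 165), on four posts of 18 mm diameter at x +-90, y +-285 mm; open in front (-x, towards the robot) and behind. Origin: on the bench below the deck's centre. The lamp house lies below it, its box sticking out in front by up to 30 mm.
- shelf_front (a point): Middle of the lower front edge of the shelf's deck (145 mm above the bench). Axes as the shelf's.
- slide_box: Grey plastic slide box, 85 x 100 x 35 mm, standing beneath the shelf towards one end, to be left alone. Origin: centre of its underside.
- oil_bottle: Small brown bottle with a black cap, 44 mm diameter, 85 mm high, standing beneath the shelf towards the other end, to be left alone. Origin: centre of its underside.
- stain_a: Brown reagent bottle with a black cap, 52 mm diameter, 100 mm high, standing on top of the shelf, to be left alone. Origin: centre of its underside.
- stain_b: White jar, 60 mm diameter, 85 mm high, standing on top of the shelf, to be left alone. Origin: centre of its underside.

How it is judged:
By the outcome, as a careful person would: the job done as asked, in the order asked, and still so for the second after the job is handed in, with the robot touching nothing.
It also fails if it takes over 72 s, if anything falls off the work surface, if the arm or the gripper's body presses on something with over 40 N, if the wrist force passes 120 N, or if a joint passes its speed limit or range.

## Working session

There is one attempt and no reset: what is moved stays moved. The work goes in short steps, Python scripts to look and compute and a tool call to move; the robot and the scene stay as the last step left them, time stands still between calls to the robot, and variables do not carry over. Pictures are saved under pics/ and viewed, at most 10 in all, crops included, and the job is handed in when it is done.

```bash
ls; mkdir -p pics; python3 - <<'E'
from workcell import env
import cv2
for n in ("scene","top"):
    c=env.read_camera(n); cv2.imwrite(f"pics/{n}0.png",cv2.resize(c["image"][:,:,::-1],(800,600),interpolation=cv2.INTER_CUBIC))
    print(n,c["K"].round(1).tolist(),c["R"].round(4).tolist(),c["t"].round(4).tolist())
s=env.get_state();print(s)
E
```

```text
pics
workcell.py
scene [[460.8, 0.0, 264.1], [0.0, 460.8, 184.5], [0.0, 0.0, 1.0]] [[0.7002, 0.7139, -0.0068], [0.6744, -0.6645, -0.3218], [-0.2343, 0.2208, -0.9468]] [-0.4933, -0.3276, 1.3157]
top [[389.6, 0.0, 256.2], [0.0, 389.6, 195.1], [0.0, 0.0, 1.0]] [[-0.0121, -0.9994, 0.0328], [-0.9987, 0.0104, -0.0503], [0.05, -0.0334, -0.9982]] [0.0555, 0.6159, 0.9197]
{'clock': 0.1, 'joint_pos': array([-1.34261724e+00,  3.13960216e-01,  4.51100603e-02,  1.30360807e+00,
       -4.81149379e-06,  1.43120567e+00]), 'qvel': array([-0.00143812, -0.00175003,  0.00230298,  0.00271199, -0.00129664,
       -0.00037938]), 'tau': array([ 1.75563633e-03, -4.81727135e+01,  2.99242473e+01,  1.28088307e-02,
       -1.45565773e-04,  2.13517438e-06]), 'tcp_pos': array([ 0.20663293, -0.53614535,  0.25248529]), 'orientation': array([-8.30026712e-04,  9.83140424e-01,  1.82850255e-01, -3.91975537e-05]), 'wrist_force': array([-0.56342427,  0.15994103,  0.40732544]), 'ft_torque': array([ 0.03594075, -0.06158106, -0.03776161]), 'grip_force': 0.0, 'finger_gap': 0.08503180649877666}
```

View pics/scene0.png

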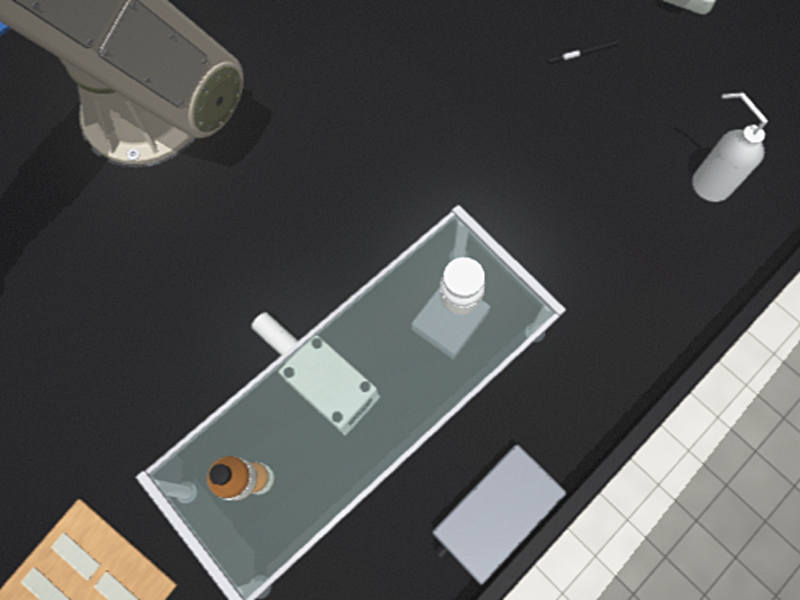

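View pics/top0.png

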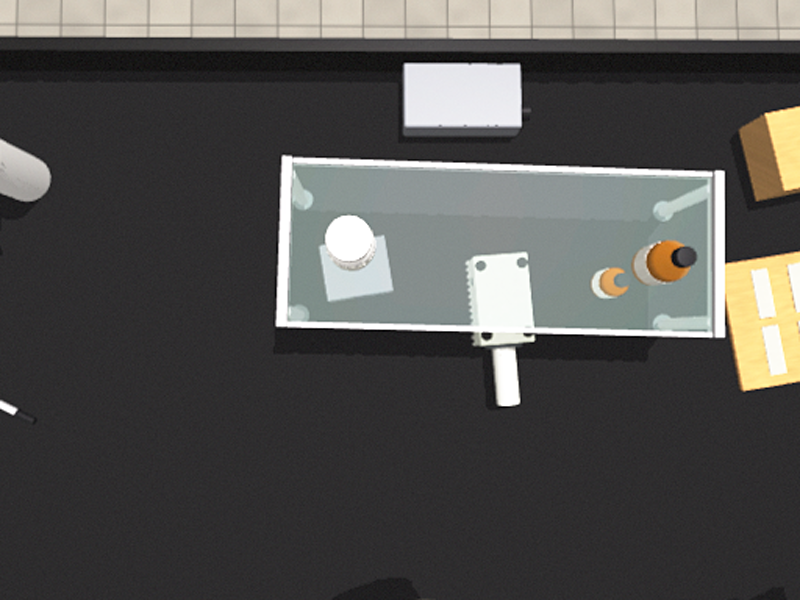

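Top view: shelf deck spans about (277–724, 157–336). The lamp's feet are near (480,266), (521,262), (486,336) and (528,334). The tube runs from (503,346) to (508,404) and clears the shelf front. I'll locate these precisely from an enlarged crop.

```bash
cat > h.py <<'E'
import numpy as np, cv2
from workcell import env
from scipy.spatial.transform import Rotation as Rot
def look(n,box,fn,k):
    c=env.read_camera(n); x0,y0,x1,y1=box
    cv2.imwrite(fn,cv2.resize(c["image"][y0:y1,x0:x1,::-1],None,fx=k,fy=k,interpolation=cv2.INTER_CUBIC)); return c
def ray(c,u,v,z):
    d=c["R"].T@np.linalg.solve(c["K"],[u,v,1]); o=-c["R"].T@c["t"]
    return o+d*(z-o[2])/d[2]
E
python3 - <<'E'
from h import *
a=look("top",(285,150,355,270),"pics/a.png",5)["image"]
b=look("scene",(150,190,250,290),"pics/b.png",6)
i,j=cv2.imread("pics/a.png"),cv2.imread("pics/b.png")
o=np.zeros((600,800+150,3),np.uint8);o[:600,:350]=i;o[:600,350:]=j
cv2.imwrite("pics/ab.png",cv2.resize(o,(800,505)))
E
```

```text
(no output)
```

View pics/ab.png

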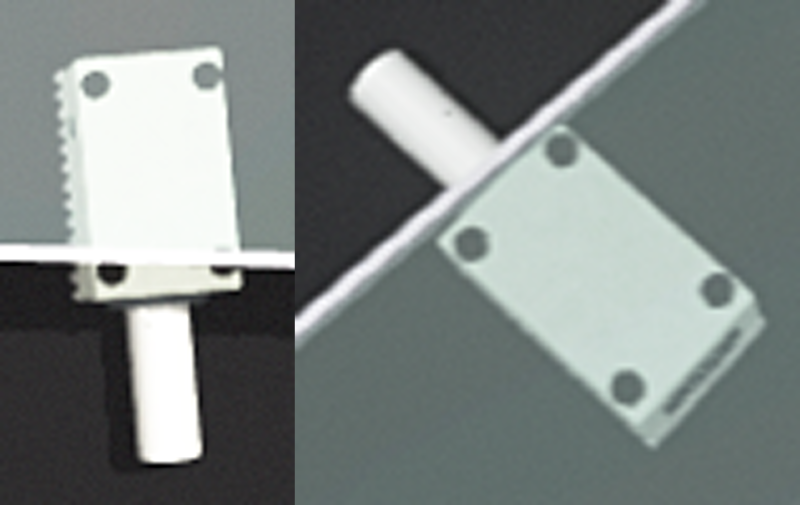

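The enlarged view shows the four feet in both cameras: top crop (95,83) and (207,76), scene crop (562,150), (471,244), (717,290) and (627,387). The tube end is at about (170,460).

```bash
python3 - <<'E'
from h import *
from scipy.optimize import least_squares
ct,cs=env.read_camera("top"),env.read_camera("scene")
T=lambda p:(285+p[0]/4.21,150+p[1]/4.21); S=lambda p:(150+(p[0]-294.7)/5.053,190+p[1]/5.053)
P=[]
for p in [(95,83),(207,76),(112,270),(224,267)]: P.append(ray(ct,*T(p),.08)); print("t",P[-1].round(4))
Q=[ray(cs,*S(p),.08) for p in [(562,150),(471,244),(717,290),(627,387)]]
for q in Q: print("s",q.round(4))
print("tube",ray(ct,*T((160,308)),.045).round(4),ray(ct,*T((170,458)),.045).round(4))
print("tube scene",[ray(cs,*S(p),.045).round(4) for p in [(374,72),(475,165)]])
print("shelf front z.16 ",[ray(ct,*T(p),.16).round(4) for p in [(0,247),(294,258)]], [ray(cs,*S(p),.16).round(4) for p in [(300,330),(680,5)]])
for (u,v,z) in [(612,283,.04),(350,270,.03)]: print(ray(ct,u*.64,v*.64,z).round(3))
E
```

```text
t [ 0.6692 -0.0654  0.08  ]
t [ 0.6724 -0.1257  0.08  ]
t [ 0.5694 -0.0726  0.08  ]
t [ 0.5702 -0.1325  0.08  ]
s [ 0.5742 -0.0741  0.08  ]
s [ 0.5779 -0.134   0.08  ]
s [ 0.6732 -0.0677  0.08  ]
s [ 0.6769 -0.127   0.08  ]
tube [ 0.5481 -0.105   0.045 ] [ 0.4657 -0.1088  0.045 ]
tube scene [array([ 0.4705, -0.1107,  0.045 ]), array([ 0.5403, -0.1063,  0.045 ])]
shelf front z.16  [array([ 0.5811, -0.0046,  0.16  ]), array([ 0.5741, -0.1471,  0.16  ])] [array([ 0.5775, -0.2115,  0.16  ]), array([0.5845, 0.001 , 0.16  ])]
[ 0.645 -0.271  0.04 ]
[0.669 0.124 0.03 ]
```

```bash
cat >> h.py <<'E'
yaw=0.065; a=np.array([np.cos(yaw),np.sin(yaw),0]); n=np.array([-a[1],a[0],0]); Z=np.array([0,0,1.])
def row(p,phi,pitch=0):
    "tool-frame row from the present pose to TCP p, tool tilted phi about the tube (+: body to the left); pitch turns about world n"
    s=env.get_state(); w,x,y,z=s["orientation"]; R0=Rot.from_quat([x,y,z,w])
    R=Rot.from_rotvec(pitch*n)*Rot.from_matrix(np.c_[-a,n,-Z])*Rot.from_rotvec([phi,0,0])
    print(s["clock"].round(2),"tcp",s["tcp_pos"].round(4),"q",s["joint_pos"].round(2),"F",s["wrist_force"].round(1),"gap",round(float(s["finger_gap"]),4))
    print("row",np.r_[R0.inv().apply(np.array(p)-s["tcp_pos"]),(R0.inv()*R).as_rotvec()].round(4).tolist())
def at(G,phi,d): # TCP with the grasp target d ahead
    return np.array(G)-d*(-np.sin(phi)*n-np.cos(phi)*Z)
E
python3 -c "
from h import *
row([.45,-.03,.25],0); print(at([.49,-.1087,.04],.785,.12))"
```

```text
Traceback (most recent call last):
  File "h.py", line 15, in row
    print(s["clock"].round(2),"tcp",s["tcp_pos"].round(4),"q",s["joint_pos"].round(2),"F",s["wrist_force"].round(1),"gap",round(float(s["finger_gap"]),4))
          ^^^^^^^^^^^^^^^^
AttributeError: 'float' object has no attribute 'round'
```

```bash
sed -i 's/s\["clock"\].round(2)/round(s["clock"],2)/' h.py
python3 -c "
from h import *
row([.45,-.03,.25],0); print(at([.49,-.1087,.04],.785,.12))"
```

```text
0.3 tcp [ 0.2067 -0.5364  0.253 ] q [-1.34  0.31  0.05  1.3   0.    1.43] F [-0.3  0.3  0.4] gap 0.0856
row [0.4091, -0.3851, 0.0032, -0.0, -0.0008, -2.8388]
[ 0.48449065 -0.0240601   0.12488659]
```

Call:
nudge_tcp:
  steps: {"moves":[[0.2,-0.19,0,0,0,-1.4],[0.2,-0.19,0,0,0,-1.4],[0.2,-0.19,0,0,0,-1.4],[0.2,-0.19,0,0,0,-1.4],[0.2,-0.19,0,0,0,-1.4],[0.2,-0.19,0,0,0,-1.4],[0.2,-0.19,0,0,0,-1.4],[0.2,-0.19,0,0,0,-1.4]]}
  finger_gap: 0.044

```text
clock: 1.3
tcp_pos: [0.3251, -0.2871, 0.2534]
orientation: [0.0, 0.633, 0.775, -0.0]
wrist_force: [0.1, -0.1, -0.1]
finger_gap: 0.0441
grip_force: 0.0
```

```bash
python3 -c "
from h import *
row([.45,-.03,.25],0)"
```

```text
1.3 tcp [ 0.3251 -0.2871  0.2534] q [-0.91  0.04 -0.29  1.24 -0.    0.46] F [ 0.1 -0.1 -0.1] gap 0.0441
row [0.227, 0.1737, 0.0034, -0.0001, 0.0003, -1.4346]
```

Call:
nudge_tcp:
  steps: {"moves":[[0.227,0.174,0,0,0,-1.435],[0.227,0.174,0,0,0,-1.435],[0.227,0.174,0,0,0,-1.435],[0.227,0.174,0,0,0,-1.435],[0.227,0.174,0,0,0,-1.435],[0.227,0.174,0,0,0,-1.435],[0.227,0.174,0,0,0,-1.435],[0.227,0.174,0,0,0,-1.435]]}

```text
clock: 2.3
tcp_pos: [0.4513, -0.0304, 0.2533]
orientation: [-0.0, -0.033, 0.999, -0.0]
wrist_force: [0.8, -0.2, 0.9]
finger_gap: 0.0437
grip_force: 0.0
```

```bash
python3 -c "
from h import *
row(at([.49,-.1087,.04],.785,.12),.785)"
```

```text
2.3 tcp [ 0.4513 -0.0304  0.2533] q [-0.24  0.08 -0.25  1.25 -0.   -0.31] F [ 0.8 -0.2  0.9] gap 0.0437
row [-0.0336, 0.0041, 0.1284, 0.7849, 0.0005, 0.0014]
```

Call:
nudge_tcp:
  steps: {"moves":[[-0.033,0.004,0.03,0.19,0,0],[-0.033,0.004,0.06,0.37,0,0],[-0.033,0.004,0.09,0.56,0,0],[-0.033,0.004,0.12,0.72,0,0],[-0.033,0.004,0.128,0.785,0,0],[-0.033,0.004,0.128,0.785,0,0]]}

```text
clock: 3.05
tcp_pos: [0.483, -0.0239, 0.1235]
orientation: [0.01, -0.03, 0.924, -0.382]
wrist_force: [0.2, -0.3, 0.3]
finger_gap: 0.0442
grip_force: 0.0
```

```bash
python3 - <<'E'
from h import *
row(at([.49,-.1087,.04],.785,.008),.785)
look("scene",(100,120,300,270),"pics/c.png",4)
E
```

```text
3.05 tcp [ 0.483  -0.0239  0.1235] q [ 0.19  0.37 -0.43  0.9  -0.78  0.18] F [ 0.2 -0.3  0.3] gap 0.0442
row [-0.0019, -0.0012, 0.1112, 0.0002, -0.0043, 0.0018]
```

View pics/c.png

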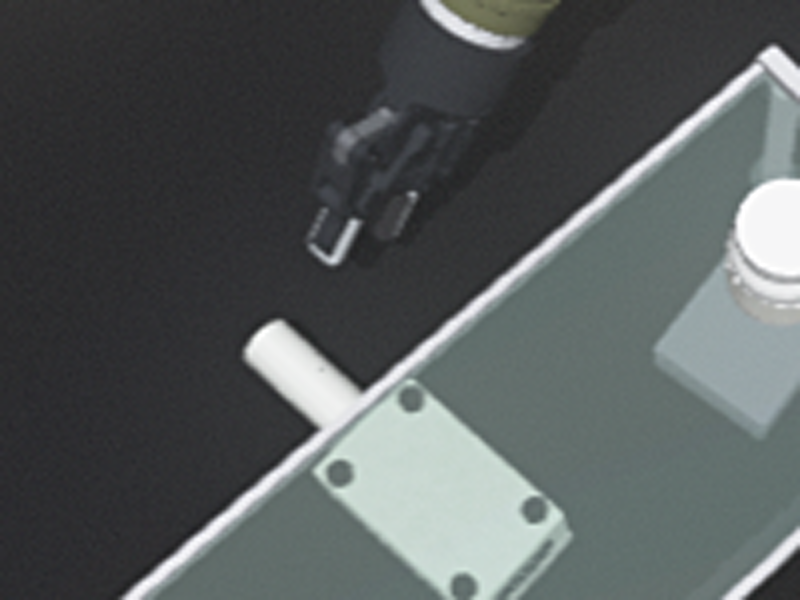

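The tilted gripper at (330,250) is lined up with the tube at (300,370) and is clear of the shelf edge. Advancing along the tool axis.

Call:
nudge_tcp:
  steps: {"moves":[[-0.002,-0.001,0.04,0,-0.004,0],[-0.002,-0.001,0.07,0,-0.004,0],[-0.002,-0.001,0.09,0,-0.004,0],[-0.002,-0.001,0.1,0,-0.004,0],[-0.002,-0.001,0.105,0,-0.004,0],[-0.002,-0.001,0.111,0,-0.004,0],[-0.002,-0.001,0.111,0,-0.004,0]]}

```text
clock: 3.98
tcp_pos: [0.491, -0.1036, 0.0476]
orientation: [0.014, -0.029, 0.924, -0.382]
wrist_force: [0.3, 0.0, -0.5]
finger_gap: 0.0442
grip_force: 0.0
```

```bash
python3 -c "
from h import *
row(at([.49,-.1087,.04],.785,.008),.785)"
```

```text
3.98 tcp [ 0.491  -0.1036  0.0476] q [ 0.03  0.42 -0.6   0.51 -0.78 -0.05] F [ 0.3  0.  -0.5] gap 0.0442
row [0.0013, 0.0018, 0.0009, 0.0, 0.0016, -0.0029]
```

Call:
nudge_tcp:
  steps: {"moves":[[0,0.001,0,0,0.002,-0.003],[0,0.001,0,0,0.002,-0.003],[0,0.001,0,0,0.002,-0.003],[0,0.001,0,0,0.002,-0.003]]}
  finger_gap: 0.02
  clamp_n: 30

```text
clock: 4.47
tcp_pos: [0.4909, -0.1028, 0.047]
orientation: [0.012, -0.03, 0.923, -0.382]
wrist_force: [-1.3, 2.3, 2.9]
finger_gap: 0.0332
grip_force: 33.4
```

Call:
nudge_tcp:
  steps: {"moves":[[0,0,0,0,0,0],[0,0,0,0,0,0],[0,0,0,0,0,0]]}
  finger_gap: 0.02
  clamp_n: 110

```text
clock: 4.85
tcp_pos: [0.4908, -0.1029, 0.0471]
orientation: [0.012, -0.03, 0.923, -0.383]
wrist_force: [-2.6, 2.2, 4.9]
finger_gap: 0.0308
grip_force: 108.4
```

```bash
python3 -c "
from h import *
row([.491,-.1036,.0476],.785)"
```

```text
4.85 tcp [ 0.4908 -0.1029  0.0471] q [ 0.03  0.43 -0.6   0.51 -0.78 -0.05] F [-2.6  2.2  4.9] gap 0.0308
row [-0.0001, -0.0009, 0.0002, -0.0005, -0.0004, 0.0004]
```

Call:
nudge_tcp:
  steps: {"moves":[[0,-0.003,-0.003,0,0,0],[0,-0.007,-0.007,0,0,0],[0,-0.012,-0.012,0,0,0],[0,-0.017,-0.017,0,0,0],[0,-0.022,-0.022,0,0,0],[0,-0.024,-0.024,0,0,0],[0,-0.024,-0.024,0,0,0]]}

```text
clock: 5.72
tcp_pos: [0.491, -0.1029, 0.081]
orientation: [0.012, -0.03, 0.923, -0.382]
wrist_force: [0.1, 0.2, -4.1]
finger_gap: 0.0311
grip_force: 109.2
```

```bash
python3 - <<'E'
from h import *
row([.491,-.1036,.0816],.785)
i=look("scene",(150,170,260,290),"pics/x.png",5); i=look("top",(285,150,355,270),"pics/y.png",5)
cv2.imwrite("pics/d.png",cv2.resize(np.hstack([cv2.imread("pics/x.png"),cv2.imread("pics/y.png")]),(800,533)))
E
```

```text
5.72 tcp [ 0.491  -0.1029  0.081 ] q [ 0.03  0.37 -0.57  0.59 -0.78 -0.05] F [ 0.1  0.2 -4.1] gap 0.0311
row [-0.0, -0.0009, 0.0001, -0.0, -0.0002, -0.0001]
```

View pics/d.png

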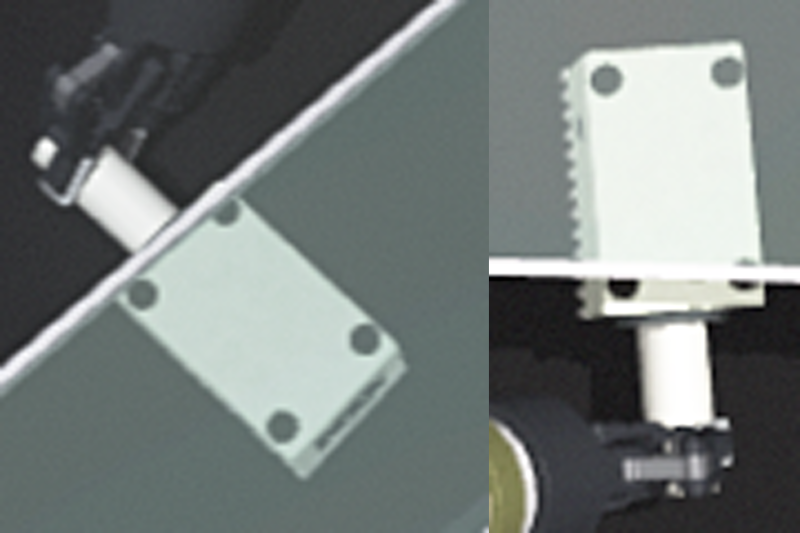

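The lamp is lifted. In the scene crop the feet are at (365,340), (283,427), (225,209) and (142,293), and in the top crop the rear feet are at (606,79) and (727,72). I'll triangulate them to get the droop.

```bash
python3 - <<'E'
from h import *
ct,cs=env.read_camera("top"),env.read_camera("scene")
M=[c["K"]@np.c_[c["R"],c["t"]] for c in (cs,ct)]
S=[(365,340),(283,427),(225,209),(142,293)];T=[(606,79),(727,72),(624,286),(743,276)]
s=np.array([(150+x/4.444,170+y/4.444) for x,y in S]).T;t=np.array([(285+(x-488.9)/4.444,150+y/4.444) for x,y in T]).T
X=cv2.triangulatePoints(M[0],M[1],s,t);print((X[:3]/X[3]).T.round(4))
S=[(717,290),(627,387),(562,150),(471,244)];T=[(95,83),(207,76),(112,270),(224,267)]
s=np.array([(150+(x-294.7)/5.053,190+y/5.053) for x,y in S]).T;t=np.array([(285+x/4.21,150+y/4.21) for x,y in T]).T
X=cv2.triangulatePoints(M[0],M[1],s,t);print((X[:3]/X[3]).T.round(4))
phi=.785; c=np.array([.491,-.1087,.0746])  # tube centre now
for p in(.4,0,-.4,-.785): print(p, at(c-[0,0,.0],p,.008).round(4))
row(at(c,.3,.008),.3)
row(at(c,-.2,.008),-.2)
row(at(c,-.785,.008),-.785)
E
```

```text
[[ 0.6721 -0.0704  0.0962]
 [ 0.6753 -0.1307  0.0965]
 [ 0.5701 -0.0761  0.099 ]
 [ 0.5737 -0.1361  0.0985]]
[[ 0.6708 -0.0669  0.0684]
 [ 0.6744 -0.1273  0.0694]
 [ 0.5702 -0.0738  0.068 ]
 [ 0.5719 -0.1348  0.0632]]
0.4 [ 0.4908 -0.1056  0.082 ]
0 [ 0.491  -0.1087  0.0826]
-0.4 [ 0.4912 -0.1118  0.082 ]
-0.785 [ 0.4914 -0.1143  0.0803]
5.92 tcp [ 0.4906 -0.1029  0.0804] q [ 0.03  0.37 -0.57  0.59 -0.78 -0.05] F [-0.6 -0.5 -3.7] gap 0.0306
row [-0.0001, -0.0037, 0.0011, -0.485, -0.0012, 0.0004]
5.92 tcp [ 0.4906 -0.1029  0.0804] q [ 0.03  0.37 -0.57  0.59 -0.78 -0.05] F [-0.6 -0.5 -3.7] gap 0.0306
row [-0.0001, -0.0066, 0.0038, -0.985, -0.0013, 0.0001]
5.92 tcp [ 0.4906 -0.1029  0.0804] q [ 0.03  0.37 -0.57  0.59 -0.78 -0.05] F [-0.6 -0.5 -3.7] gap 0.0306
row [-0.0001, -0.008, 0.0082, -1.57, -0.0014, -0.0003]
```

Call:
nudge_tcp:
  steps: {"moves":[[0,-0.001,0,-0.12,0,0],[0,-0.002,0.001,-0.25,0,0],[0,-0.003,0.001,-0.38,0,0],[0,-0.0045,0.0015,-0.51,0,0],[0,-0.005,0.002,-0.64,0,0],[0,-0.0055,0.0025,-0.77,0,0],[0,-0.006,0.003,-0.87,0,0],[0,-0.0065,0.004,-0.985,0,0]]}

```text
clock: 6.92
tcp_pos: [0.491, -0.1112, 0.0825]
orientation: [-0.004, -0.032, 0.994, 0.1]
wrist_force: [-0.6, 0.5, -5.9]
finger_gap: 0.031
grip_force: 109.3
```

```bash
python3 - <<'E'
from h import *
c=np.array([.491,-.1087,.0746])
row(at(c,-.785,.008),-.785)
E
```

```text
6.92 tcp [ 0.491  -0.1112  0.0825] q [-0.48  0.36 -0.35  0.97  0.17 -0.55] F [-0.6  0.5 -5.9] gap 0.031
row [-0.0001, -0.0036, 0.0016, -0.5845, -0.0008, -0.0015]
```

Call:
nudge_tcp:
  steps: {"moves":[[0,-0.001,0.0002,-0.12,0,0],[0,-0.0015,0.0005,-0.24,0,0],[0,-0.0025,0.001,-0.36,0,0],[0,-0.003,0.001,-0.48,0,0],[0,-0.0035,0.0015,-0.585,0,0],[0,-0.0035,0.0015,-0.585,0,0]]}

```text
clock: 7.68
tcp_pos: [0.4908, -0.1152, 0.0776]
orientation: [-0.015, -0.028, 0.924, 0.382]
wrist_force: [-0.5, 0.2, -5.9]
finger_gap: 0.0308
grip_force: 109.5
```

```bash
python3 - <<'E'
from h import *
row(at(np.array([.491,-.1057,.0402]),-.785,.008),-.785)
look("scene",(150,170,260,290),"pics/x.png",5); look("top",(285,150,355,270),"pics/y.png",5)
cv2.imwrite("pics/e.png",cv2.resize(np.hstack([cv2.imread("pics/x.png"),cv2.imread("pics/y.png")]),(800,533)))
E
```

```text
7.67 tcp [ 0.4908 -0.1152  0.0776] q [-0.69  0.69 -0.07  1.41  0.54 -0.92] F [-0.5  0.2 -5.9] gap 0.0308
row [-0.0009, -0.0197, 0.0252, -0.0014, -0.0027, -0.0048]
```

View pics/e.png

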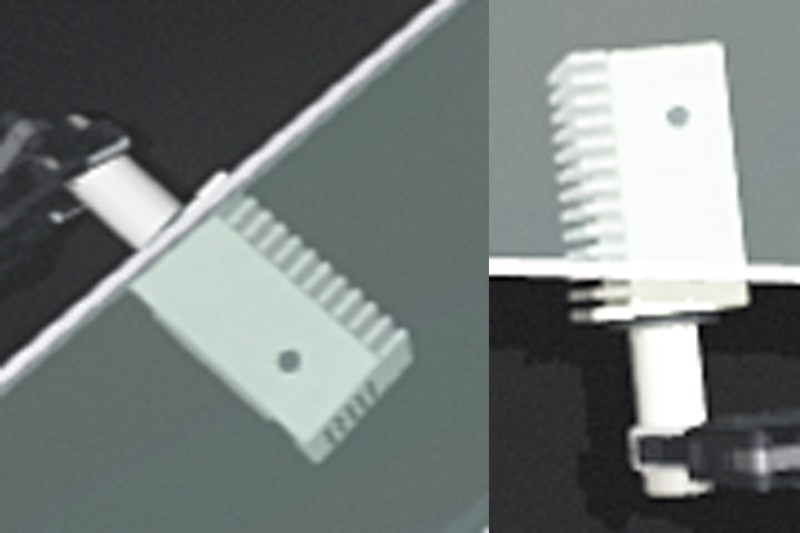

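The lamp is on its side with fins left and feet right, clear of the shelf. The tube is still gripped at about (680,450). Lowering it.

Call:
nudge_tcp:
  steps: {"moves":[[0,-0.004,0.004,0,0,0],[0,-0.008,0.008,0,0,0],[0,-0.012,0.012,0,0,0],[0,-0.015,0.015,0,0,0],[0,-0.017,0.017,0,0,0],[0,-0.018,0.018,0,0,0],[0,-0.018,0.018,0,0,0]]}

```text
clock: 8.65
tcp_pos: [0.4914, -0.1135, 0.0548]
orientation: [-0.013, -0.03, 0.923, 0.382]
wrist_force: [0.8, 0.2, -4.5]
finger_gap: 0.0308
grip_force: 109.5
```

Call:
nudge_tcp:
  steps: {"moves":[[0,-0.0007,0.0007,0,0,0],[0,-0.0014,0.0014,0,0,0],[0,-0.002,0.002,0,0,0],[0,-0.002,0.002,0,0,0]]}

```text
clock: 9.15
tcp_pos: [0.4914, -0.1135, 0.052]
orientation: [-0.013, -0.03, 0.923, 0.382]
wrist_force: [0.5, -0.1, -4.4]
finger_gap: 0.0307
grip_force: 109.5
```

Call:
nudge_tcp:
  steps: {"moves":[[0,-0.0007,0.0007,0,0,0],[0,-0.0014,0.0014,0,0,0],[0,-0.0014,0.0014,0,0,0]]}

```text
clock: 9.52
tcp_pos: [0.4915, -0.1134, 0.05]
orientation: [-0.013, -0.03, 0.923, 0.382]
wrist_force: [0.1, -0.2, -3.5]
finger_gap: 0.0308
grip_force: 109.5
```

Call:
nudge_tcp:
  steps: {"moves":[[0,-0.0007,0.0007,0,0,0],[0,-0.0014,0.0014,0,0,0],[0,-0.0014,0.0014,0,0,0]]}

```text
clock: 9.9
tcp_pos: [0.4914, -0.1132, 0.0482]
orientation: [-0.013, -0.03, 0.923, 0.382]
wrist_force: [-1.2, 1.0, -2.2]
finger_gap: 0.0308
grip_force: 109.6
```

Rear contact has started, so I'll lower more gently with a softer grip.

Call:
nudge_tcp:
  steps: {"moves":[[0,-0.0005,0.0005,0,0,0],[0,-0.001,0.001,0,0,0],[0,-0.001,0.001,0,0,0]]}
  finger_gap: 0.02
  clamp_n: 40

```text
clock: 10.28
tcp_pos: [0.4914, -0.1131, 0.0473]
orientation: [-0.013, -0.03, 0.923, 0.383]
wrist_force: [-1.9, 2.2, 3.6]
finger_gap: 0.0309
grip_force: 110.1
```

Call:
nudge_tcp:
  steps: {"moves":[[0,-0.0007,0.0007,0,0,0],[0,-0.0012,0.0012,0,0,0],[0,-0.0012,0.0012,0,0,0]]}
  finger_gap: 0.02
  clamp_n: 25

```text
clock: 10.65
tcp_pos: [0.4911, -0.1128, 0.0465]
orientation: [-0.013, -0.03, 0.923, 0.383]
wrist_force: [-4.9, 2.4, 9.7]
finger_gap: 0.0308
grip_force: 110.9
```

Call:
nudge_tcp:
  steps: {"moves":[[0,0.001,-0.001,0,0,0],[0,0.001,-0.001,0,0,0],[0,0.001,-0.001,0,0,0]]}

```text
clock: 11.02
tcp_pos: [0.4914, -0.1132, 0.047]
orientation: [-0.013, -0.03, 0.923, 0.383]
wrist_force: [-1.6, 2.3, 7.1]
finger_gap: 0.0306
grip_force: 110.3
```

Call:
nudge_tcp:
  steps: {"moves":[[0,0,0,0,0,0],[0,0,0,0,0,0]]}
  finger_gap: 0.033
  clamp_n: 25

```text
clock: 11.28
tcp_pos: [0.4914, -0.1131, 0.0468]
orientation: [-0.013, -0.03, 0.923, 0.383]
wrist_force: [-2.1, 2.6, 4.8]
finger_gap: 0.0333
grip_force: 25.3
```

Call:
nudge_tcp:
  steps: {"moves":[[0,0,0,0,0,0],[0,0,0,0,0,0],[0,0,0,0,0,0]]}
  finger_gap: 0.042
  clamp_n: 25

```text
clock: 11.65
tcp_pos: [0.4917, -0.1139, 0.0461]
orientation: [-0.012, -0.03, 0.924, 0.382]
wrist_force: [0.2, -0.1, 0.3]
finger_gap: 0.0421
grip_force: 0.0
```

Released with no residual force. Back off along the tool axis.

Call:
nudge_tcp:
  steps: {"moves":[[0,0,-0.01,0,0,0],[0,0,-0.03,0,0,0],[0,0,-0.06,0,0,0],[0,0,-0.1,0,0,0],[0,0,-0.13,0,0,0],[0,0,-0.13,0,0,0]]}
  finger_gap: 0.044

```text
clock: 12.4
tcp_pos: [0.4983, -0.2076, 0.1396]
orientation: [-0.011, -0.029, 0.924, 0.381]
wrist_force: [-1.1, -0.2, -0.1]
finger_gap: 0.0439
grip_force: 0.0
```

```bash
python3 - <<'E'
from h import *
row([.45,-.12,.21],0)
look("scene",(150,170,260,290),"pics/x.png",5); look("top",(285,150,355,270),"pics/y.png",5)
cv2.imwrite("pics/f.png",cv2.resize(np.hstack([cv2.imread("pics/x.png"),cv2.imread("pics/y.png")]),(800,533)))
E
```

```text
12.4 tcp [ 0.4983 -0.2076  0.1396] q [-0.79  0.74  0.2   1.67  0.48 -1.02] F [-1.1 -0.2 -0.1] gap 0.0439
row [0.0425, 0.1139, 0.0136, 0.7816, 0.0029, -0.0015]
```

View pics/f.png

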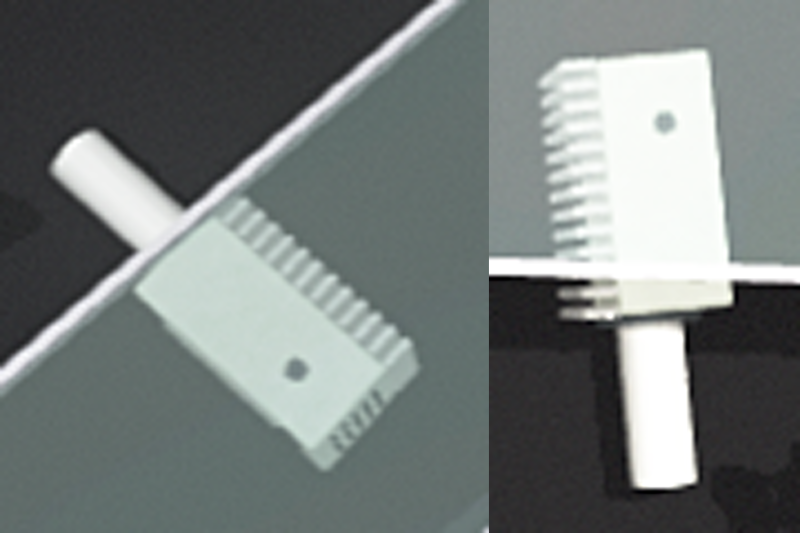

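The lamp stands stably on its side. The tube's top-crop centreline runs from (652,323) to (664,487). I'll measure it and swing over to the left side.

Call:
nudge_tcp:
  steps: {"moves":[[0.043,0.02,-0.02,0.1,0,0],[0.043,0.04,-0.02,0.25,0,0],[0.043,0.07,0,0.42,0,0],[0.043,0.1,0.01,0.6,0,0],[0.043,0.114,0.014,0.78,0,0],[0.043,0.114,0.014,0.78,0,0]]}

```text
clock: 13.25
tcp_pos: [0.4477, -0.1132, 0.2096]
orientation: [0.0, -0.036, 0.999, 0.002]
wrist_force: [0.2, -1.7, -1.4]
finger_gap: 0.044
grip_force: 0.0
```

```bash
python3 - <<'E'
from h import *
ct,cs=env.read_camera("top"),env.read_camera("scene")
T=lambda x,y:ray(ct,285+(x-488.9)/4.444,150+y/4.444,.045).round(4); S=lambda x,y:ray(cs,150+x/4.444,170+y/4.444,.045).round(4)
print(T(652,323),T(664,485),S(78,153),S(164,232))
G=[.49,-.1087,.04]
row(at(G,.785,.12),.785)
E
```

```text
[ 0.5492 -0.1019  0.045 ] [ 0.465  -0.1065  0.045 ] [ 0.4741 -0.1077  0.045 ] [ 0.5415 -0.1034  0.045 ]
13.35 tcp [ 0.4481 -0.1161  0.2084] q [-0.43  0.12 -0.31  1.14  0.01 -0.5 ] F [-0.9 -0.6  0.4] gap 0.0441
row [-0.0426, 0.0888, 0.0841, 0.7916, -0.0006, 0.0029]
```

Call:
nudge_tcp:
  steps: {"moves":[[-0.02,0.05,0,0.15,0,0],[-0.042,0.091,0.01,0.32,0,0],[-0.042,0.091,0.03,0.48,0,0],[-0.042,0.091,0.06,0.65,0,0],[-0.042,0.091,0.084,0.79,0,0],[-0.042,0.091,0.084,0.79,0,0],[-0.042,0.091,0.084,0.79,0,0]]}

```text
clock: 14.22
tcp_pos: [0.4851, -0.0246, 0.1252]
orientation: [0.011, -0.029, 0.924, -0.382]
wrist_force: [-0.9, -0.7, -0.3]
finger_gap: 0.0439
grip_force: 0.0
```

```bash
python3 -c "
from h import *
row(at([.49,-.106,.04],.785,.008),.785)"
```

```text
14.22 tcp [ 0.4851 -0.0246  0.1252] q [ 0.19  0.37 -0.43  0.9  -0.78  0.18] F [-0.9 -0.7 -0.3] gap 0.0439
row [0.0, 0.0023, 0.1099, 0.0017, -0.0032, 0.0001]
```

Call:
nudge_tcp:
  steps: {"moves":[[0,0.003,0.04,0,-0.003,0],[0,0.003,0.07,0,-0.003,0],[0,0.003,0.09,0,-0.003,0],[0,0.003,0.1,0,-0.003,0],[0,0.003,0.105,0,-0.003,0],[0,0.003,0.11,0,-0.003,0],[0,0.003,0.11,0,-0.003,0]]}

```text
clock: 15.1
tcp_pos: [0.4897, -0.0991, 0.0457]
orientation: [0.014, -0.031, 0.923, -0.382]
wrist_force: [0.6, 0.4, -1.0]
finger_gap: 0.0442
grip_force: 0.0
```

```bash
python3 -c "
from h import *
row(at([.49,-.106,.04],.785,.008),.785)"
```

```text
15.1 tcp [ 0.4897 -0.0991  0.0457] q [ 0.04  0.43 -0.6   0.51 -0.78 -0.04] F [ 0.6  0.4 -1. ] gap 0.0442
row [0.0002, -0.0009, 0.0009, 0.0001, 0.0027, 0.0]
```

Aligned, no contact. Close and lift.

Call:
nudge_tcp:
  steps: {"moves":[[0,-0.001,0,0,0.003,0],[0,-0.001,0,0,0.003,0],[0,-0.001,0,0,0.003,0],[0,-0.001,0,0,0.003,0]]}
  finger_gap: 0.02
  clamp_n: 30

```text
clock: 15.6
tcp_pos: [0.4896, -0.0997, 0.0465]
orientation: [0.012, -0.03, 0.923, -0.382]
wrist_force: [-1.8, 2.5, 4.4]
finger_gap: 0.0329
grip_force: 32.6
```

Call:
nudge_tcp:
  steps: {"moves":[[0,0,0,0,0,0],[0,0,0,0,0,0],[0,0,0,0,0,0]]}
  finger_gap: 0.02
  clamp_n: 110

```text
clock: 15.98
tcp_pos: [0.4895, -0.0997, 0.0464]
orientation: [0.012, -0.03, 0.923, -0.382]
wrist_force: [-3.6, 3.8, 5.0]
finger_gap: 0.0309
grip_force: 108.3
```

Call:
nudge_tcp:
  steps: {"moves":[[0,-0.003,-0.003,0,0,0],[0,-0.007,-0.007,0,0,0],[0,-0.012,-0.012,0,0,0],[0,-0.017,-0.017,0,0,0],[0,-0.022,-0.022,0,0,0],[0,-0.024,-0.024,0,0,0],[0,-0.024,-0.024,0,0,0]]}

```text
clock: 16.85
tcp_pos: [0.4898, -0.0998, 0.0805]
orientation: [0.012, -0.03, 0.923, -0.382]
wrist_force: [0.9, 0.2, -3.6]
finger_gap: 0.0311
grip_force: 109.2
```

```bash
python3 -c "
from h import *
c=[.49,-.106,.0746]
row(at(c,-.2,.008),-.2)"
```

```text
16.85 tcp [ 0.4898 -0.0998  0.0805] q [ 0.03  0.37 -0.57  0.6  -0.78 -0.04] F [ 0.9  0.2 -3.6] gap 0.0311
row [0.0002, -0.0069, 0.0041, -0.985, -0.0001, -0.0002]
```

Same roll as before.

Call:
nudge_tcp:
  steps: {"moves":[[0,-0.001,0,-0.12,0,0],[0,-0.002,0.001,-0.25,0,0],[0,-0.003,0.001,-0.38,0,0],[0,-0.0045,0.0015,-0.51,0,0],[0,-0.005,0.002,-0.64,0,0],[0,-0.0055,0.0025,-0.77,0,0],[0,-0.006,0.003,-0.87,0,0],[0,-0.0065,0.004,-0.985,0,0]]}

```text
clock: 17.85
tcp_pos: [0.4897, -0.108, 0.0819]
orientation: [-0.004, -0.032, 0.994, 0.1]
wrist_force: [-0.2, -0.2, -5.3]
finger_gap: 0.0309
grip_force: 109.3
```

Call:
nudge_tcp:
  steps: {"moves":[[0,-0.001,0.0002,-0.12,0,0],[0,-0.0015,0.0005,-0.24,0,0],[0,-0.0025,0.001,-0.36,0,0],[0,-0.003,0.001,-0.48,0,0],[0,-0.0035,0.0015,-0.585,0,0],[0,-0.0035,0.0015,-0.585,0,0]]}

```text
clock: 18.6
tcp_pos: [0.4896, -0.1121, 0.0771]
orientation: [-0.015, -0.028, 0.924, 0.382]
wrist_force: [-0.4, -0.9, -5.2]
finger_gap: 0.0305
grip_force: 109.6
```

```bash
python3 - <<'E'
from h import *
row(at(np.array([.49,-.1065,.0402]),-.785,.008),-.785)
look("scene",(150,170,260,290),"pics/x.png",5); look("top",(285,150,355,270),"pics/y.png",5)
cv2.imwrite("pics/g.png",cv2.resize(np.hstack([cv2.imread("pics/x.png"),cv2.imread("pics/y.png")]),(800,533)))
E
```

```text
18.6 tcp [ 0.4896 -0.1121  0.0771] q [-0.69  0.69 -0.08  1.41  0.54 -0.92] F [-0.4 -0.9 -5.2] gap 0.0305
row [-0.0009, -0.0221, 0.022, -0.0013, -0.0027, -0.0048]
```

View pics/g.png

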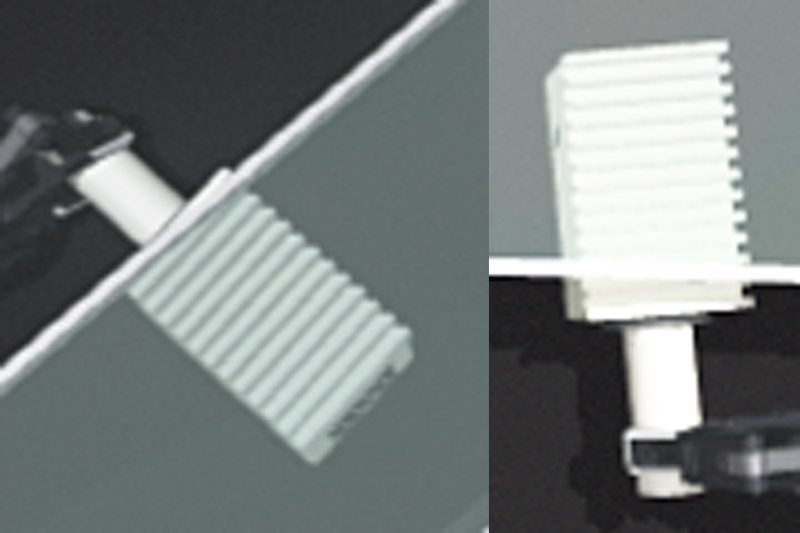

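The fins are now on top and the tube still faces the front. Lowering as before.

Call:
nudge_tcp:
  steps: {"moves":[[0,-0.004,0.004,0,0,0],[0,-0.008,0.008,0,0,0],[0,-0.012,0.012,0,0,0],[0,-0.015,0.015,0,0,0],[0,-0.017,0.017,0,0,0],[0,-0.018,0.018,0,0,0],[0,-0.018,0.018,0,0,0]]}

```text
clock: 19.58
tcp_pos: [0.4902, -0.1104, 0.0542]
orientation: [-0.013, -0.03, 0.923, 0.382]
wrist_force: [0.1, 0.1, -4.8]
finger_gap: 0.0306
grip_force: 109.6
```

Call:
nudge_tcp:
  steps: {"moves":[[0,-0.0007,0.0007,0,0,0],[0,-0.0014,0.0014,0,0,0],[0,-0.002,0.002,0,0,0],[0,-0.002,0.002,0,0,0]]}

```text
clock: 20.08
tcp_pos: [0.4902, -0.1104, 0.0514]
orientation: [-0.013, -0.03, 0.923, 0.382]
wrist_force: [-0.0, 0.1, -4.8]
finger_gap: 0.0311
grip_force: 109.6
```

Call:
nudge_tcp:
  steps: {"moves":[[0,-0.0007,0.0007,0,0,0],[0,-0.0012,0.0012,0,0,0],[0,-0.0012,0.0012,0,0,0]]}

```text
clock: 20.45
tcp_pos: [0.4902, -0.1103, 0.0498]
orientation: [-0.013, -0.03, 0.923, 0.382]
wrist_force: [-0.5, 0.3, -4.1]
finger_gap: 0.0309
grip_force: 109.6
```

Call:
nudge_tcp:
  steps: {"moves":[[0,-0.0005,0.0005,0,0,0],[0,-0.001,0.001,0,0,0],[0,-0.001,0.001,0,0,0],[0,-0.001,0.001,0,0,0]]}

```text
clock: 20.95
tcp_pos: [0.4902, -0.1102, 0.0485]
orientation: [-0.013, -0.03, 0.923, 0.382]
wrist_force: [-2.1, 0.4, -1.9]
finger_gap: 0.0311
grip_force: 109.6
```

Call:
nudge_tcp:
  steps: {"moves":[[0,-0.0007,0.0007,0,0,0],[0,-0.0012,0.0012,0,0,0],[0,-0.0012,0.0012,0,0,0],[0,-0.0012,0.0012,0,0,0]]}

```text
clock: 21.45
tcp_pos: [0.4903, -0.1101, 0.0471]
orientation: [-0.013, -0.03, 0.923, 0.383]
wrist_force: [-0.6, 2.5, 2.2]
finger_gap: 0.0309
grip_force: 110.0
```

Call:
nudge_tcp:
  steps: {"moves":[[0,-0.0004,0.0004,0,0,0],[0,-0.0004,0.0004,0,0,0]]}

```text
clock: 21.7
tcp_pos: [0.4901, -0.1101, 0.0467]
orientation: [-0.013, -0.03, 0.923, 0.383]
wrist_force: [-2.3, 2.2, 6.0]
finger_gap: 0.0307
grip_force: 110.3
```

Call:
nudge_tcp:
  steps: {"moves":[[0,0,0,0,0,0],[0,0,0,0,0,0],[0,0,0,0,0,0]]}
  finger_gap: 0.033
  clamp_n: 25

```text
clock: 22.08
tcp_pos: [0.4901, -0.11, 0.0465]
orientation: [-0.013, -0.03, 0.923, 0.383]
wrist_force: [-2.2, 3.8, 5.0]
finger_gap: 0.0331
grip_force: 25.3
```

Call:
nudge_tcp:
  steps: {"moves":[[0,0,0,0,0,0],[0,0,0,0,0,0],[0,0,0,0,0,0]]}
  finger_gap: 0.042
  clamp_n: 25

```text
clock: 22.45
tcp_pos: [0.4905, -0.1109, 0.0459]
orientation: [-0.012, -0.03, 0.924, 0.382]
wrist_force: [-0.3, -0.5, 0.1]
finger_gap: 0.0419
grip_force: 0.0
```

Call:
nudge_tcp:
  steps: {"moves":[[0,0,-0.01,0,0,0],[0,0,-0.03,0,0,0],[0,0,-0.06,0,0,0],[0,0,-0.1,0,0,0],[0,0,-0.13,0,0,0],[0,0,-0.13,0,0,0],[0,0,-0.13,0,0,0]]}

```text
clock: 23.32
tcp_pos: [0.496, -0.2017, 0.1375]
orientation: [-0.013, -0.03, 0.923, 0.382]
wrist_force: [-0.2, 0.2, -0.5]
finger_gap: 0.0419
grip_force: 0.0
```

```bash
python3 - <<'E'
from h import *
print(env.get_state()["qvel"].round(3))
x=look("scene",(60,110,370,384),"pics/x.png",1.9); look("top",(285,150,355,270),"pics/y.png",4.34)
x,y=cv2.imread("pics/x.png"),cv2.imread("pics/y.png"); h=min(x.shape[0],y.shape[0])
cv2.imwrite("pics/i.png",cv2.resize(np.hstack([x[:h],y[:h]]),(800,463)))
E
```

```text
[ 0.012  0.004 -0.02   0.001  0.002 -0.002]
```

View pics/i.png

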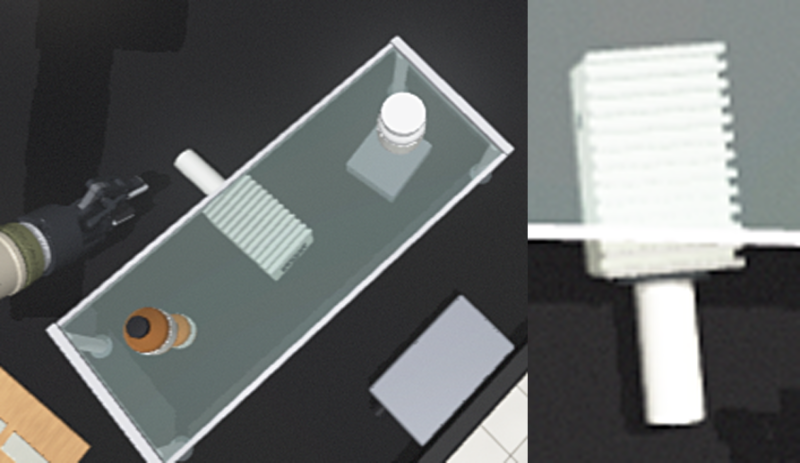

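The lamp stands with fins up at (260,225) and the tube pointing out at the front. The bottles and slide box have not moved, and the gripper is clear. Handing in.

```bash
python3 -c "
from workcell import env
print(env.hand_in())"
```

```text
the job is handed in; nothing more can be done
None
```

The lamp house now stands on its feet under the shelf, fins up and tube to the front. I turned it in two 90° rolls and handed it in at about 23 s; no shelf contact showed, and the slide box and bottles look unmoved in the last picture.

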